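# Clamp the footpeg in the drilling jig

### The job

Get the aluminium footpeg ready for drilling: with your fingertips push it along its channel on the plywood jig until its nose is up against the steel stop, keeping it down on the jig all the time. Then flip the yellow clamp lever over past centre, so that it snaps shut and its rubber foot presses on the footpeg. Leave the red lens, the black case and the torque wrench where they are.

Things in the scene. Friction and masses are not known exactly. Their poses are not given: they have to be found in the camera images.
- jig: Plywood base plate 240 x 240 x 12 mm, fixed to the table; place and yaw vary. Origin on the table surface; the plate spans x -130..110, y -70..170 mm in its frame. +x runs along the channel toward the stop (away from the robot, within 20 degrees), +y is the clamp's side. Steel guides (x -15..75, inner faces y = +-15.5, tops 24 mm above the table) border the channel.
- stop_face (a point): Centre of the steel stop block's face that the footpeg's nose must meet: jig x = 75, y = 0, 23 mm above the table; axes as the jig's (x = direction of pushing). Block 70 mm wide, its top 36 mm above the table.
- footpeg: Loose ribbed aluminium footpeg, 100 (x) x 26 (y) x 22 mm high, about 160 g, flat on the plywood in the channel, nose 30..55 mm short of the stop at the start. Origin: centre of its underside; x runs to the narrower (18 mm) nose that faces the stop. Once home, its tail stands 10 mm out of the guides, so a finger behind it never enters them. Slides under 1 to 2 N.
- peg_nose (a point): Centre of the footpeg's nose end face (50 mm ahead of its origin, 11 mm above its underside).
- peg_tail (a point): Centre of the footpeg's tail end face (50 mm behind its origin), the face to push on.
- clamp_lever (a joint): Lever angle, rad, about the jig's x axis through clamp_pivot. 0 = open (start): handle leans 29 degrees from vertical toward jig +y, arm up. Grows as the handle swings up and over toward -y. Sprung: below 0.6 (centre) it returns to open, beyond it snaps shut by itself, stopping near 1.23 on the footpeg (1.32 if none), handle 40 degrees toward -y. Slow level push at the ball: 5 to 8 N, then less.
- clamp_pivot (a point): Lever's pivot, fixed in the jig at x = 40, y = 65, 55 mm above the table; axes as the jig's. It sits between two steel cheeks (jig x = 29 and 51, y 52..78) that reach 62 mm above the table.
- lever_ball (a point): Centre of the yellow ball (22 mm diameter) at the end of the handle, 90 mm from the pivot; handle bar is 10 to 15 mm thick. Open, it is at about x = 40, y = 108 in the jig's frame, 134 mm above the table.
- clamp_foot: Round rubber foot (18 mm diameter, 8 mm thick) under the end of the clamp arm, origin at the centre of its pressing face; shut, it presses on the footpeg 35 mm from the stop with about 7 N.
- lens: Bystander: loose red tail-light lens, 65 x 110 x 33 mm, on the table on the jig's -y side; origin centre of underside.
- case: Bystander: loose black plastic case with flip-top lid (shut), 90 x 140 x 49 mm, on the table on the jig's +y side; origin centre of underside.
- torque_wrench: Bystander: loose steel torque wrench, 350 mm long along its y, lying on the table beyond the jig, up to 32 mm high; origin on the table below its middle.
Not all that is in view belongs to the job. Several things have the shape of the footpeg; the one meant has the colours described above.

How it is judged (in metres and radians):
On the way, in this order (a step that is already met when the one before it is completed fails the run):
1. the footpeg is pushed home: its nose within 3 mm of the stop, the clamp still open (x of peg_nose in the frame of stop_face above -0.003 m and value of joint clamp_lever below 0.5 rad), for 0.2 s.
2. the clamp lever has snapped over and its foot presses on the footpeg (value of joint clamp_lever above 1.05 rad and contact force between clamp_foot and footpeg above 2 N), for 0.2 s.
At the end, for the whole second after the job is handed in: The footpeg lies flat between the guides, at rest, its nose within 3 mm of the stop; the clamp lever is in its shut position (beyond 1.05 rad) and its foot presses on the footpeg with more than 2 N (all of step 2 and x of peg_nose in the frame of stop_face above -0.003 m and linear speed of footpeg below 0.02 m/s and angle between footpeg's own z axis and vertical below 0.08 rad); the robot touches nothing.
It fails at once if the footpeg is lifted off the jig (more than 10 mm) or tipped (height (world z) of footpeg above 0.022 m or angle between footpeg's own z axis and vertical above 0.35 rad).
It fails at once if a bystander (lens, case, torque wrench) is moved by more than 15 mm (distance of any of lens, case, torque_wrench from where it was at the start of the episode above 0.015 m).
It also fails if it takes over 40 s, if anything falls off the work surface, if the arm or the gripper's body presses on something with over 40 N, if the wrist force passes 120 N, or if a joint passes its speed limit or range.

### The arm

A 6-joint arm with a two-finger parallel gripper is mounted at the origin on the work surface. World frame = base frame: x ahead of the robot, y to its left, z up, the work surface at z = 0. Lengths are in mm, angles in rad, forces in N, time in s.
With the tool pointing down it reaches from about 300 to 775 mm from the base axis. Payload 14.6 kg.
Tool frame: the origin (TCP) lies on the centre line of the jaws, within the pads' length; the fingertips stand 22 mm ahead of it and the grasp point (between the pads) lies 3 mm ahead of it (manip.tcp_to_tips is the distance from the TCP to the fingertips, in mm); z points along the fingers, y is the direction in which the jaws open and shut (so a half turn about z gives the same grasp; the last joint's range is limited). The gripper opens to 94 mm and grips with 3 to 60 N. Pads are 16 mm wide; open, the fingers measure 119 mm over their backs; the gripper's body (75 mm by 177 mm) begins 78 mm behind the grasp point.
Start: joints at [1.067, 0.3, 1.521, -0, 1.321, -0.067], TCP at [232.669, 498.352, 227.446] pointing down, gripper open.
Joint ranges: [-3.03, 3.03], [-0.79, 2.21], [0.23, 2.52], [-1.04, 4.18], [0, 3.07], [-2.55, 2.55]. Speed limits (rad/s): [2.22, 2.22, 2.57, 3.14, 3.14, 3.14].

### API

Orientations are given as [roll, pitch, yaw] about the fixed x, y, z axes, in that order (R = Rz(yaw) Ry(pitch) Rx(roll)).
In Python, from cell import manip, vision, workorder gives the robot as it stands.
- The arm moves only by the tool carry_out, never from a script. Its argument "deltas" is a list of rows, each a list of 3 entries, a list of its own where there are three numbers: the shift along the tool's x, y, z in cm, then the turn about the tool's z in degrees, then the opening, from 0 (shut) to 1 (fully open). A call has 1 to 20 rows; each row shifts and turns the commanded pose from where the row before left it, along the tool's axes as they then stand; what a row does not reach is not made up. A row lasts 1/12 s, in which the tool goes at most 41.7 mm and 7.16 degrees, less where a joint would pass 70% of its speed; a pose out of reach is approached as far as the arm can. A call with a gripper value outside its range is refused whole. The fingers move at their own pace and stop on an object; "grip_force" is the grip in N (left out, the last holds). Time passes only in rows, so rows that do not move let the fingers close. It gives the time, the measured TCP pose, the force and the opening at its end, in the units of the state.
- manip.read_state(): the state, without advancing time (a new reading comes with each control period).
- vision.camera(name): name is "scene" or "top"; returns (picture, depth): 480x640x3 uint8, red, green, blue; 480x640 float32, mm along the optical axis (not along the pixel's ray), 0 where there is no reading.
- vision.calibration(name): a dict with "mtx" (3x3 intrinsics, pixels), "distortion" ([k1, k2, p1, p2, k3] as OpenCV has them; the pictures are not rectified), "eye" and "orientation" of the camera in the world. Camera axes: x right, y down, z forward; pixel columns grow to the right and rows downward; lengths in mm; the calibration is good to about 2 mm. A picture is of the moment at which its call begins. calibration takes no time and is no camera call.
- workorder.sign_off(): hands the job in, once; it reports no verdict.
The state is a dict: "clock": time; "joints": joint angles; "qd": joint speeds; "effort": joint torques, N m; "eef_pos": TCP position; "eef_rot": TCP orientation; "wrist_force": force on the tool from outside, world axes, zero at the start; "moment": the same for the moment, N m; "finger_gap": finger opening in mm.
Only numpy, scipy, OpenCV 4.12 (cv2) and the standard library are available. Lean on these libraries where they do the work, as an engineer would, in place of code of your own. Each camera call takes 0.05 s, during which the arm holds its last target.

## Working session

There is one attempt and no reset: what is moved stays moved. The work goes in short steps, Python scripts to look and compute and a tool call to move; the robot and the scene stay as the last step left them, time stands still between calls to the robot, and variables do not carry over. Pictures are saved under pics/ and viewed, and the job is handed in when it is done.

Besides the shell and the picture viewer there is one more tool, called after "Emit:" by a JSON object that holds its "op" and its "data". carry_out: Moves the arm, as the interface text tells. Its arguments: {"type":"object","properties":{"deltas":{"type":"array","items":{"type":"array"}},"grip_force":{"type":"number"}},"required":["deltas"]}

```bash
mkdir -p pics; ls
python3 - <<'E'
from cell import manip, vision, workorder
import cv2, numpy as np
for n in ("scene","top"):
    p,d=vision.camera(n); cv2.imwrite(f"pics/{n}0.png",p[:,:,::-1]); np.savez(f"{n}0.npz",p=p,d=d)
    print(n,vision.calibration(n))
print(manip.read_state())
E
```

```text
pics
scene {'mtx': array([[576.11002647,   0.        , 314.59587861],
       [  0.        , 576.11002647, 240.15884822],
       [  0.        ,   0.        ,   1.        ]]), 'distortion': array([-0.02958983,  0.        ,  0.        ,  0.        ,  0.        ]), 'eye': array([1199.3423754 , -396.09689834,  638.84350353]), 'orientation': array([-2.15892111,  0.01968562,  0.96041239])}
top {'mtx': array([[472.01917985,   0.        , 322.63881477],
       [  0.        , 472.01917985, 238.01699991],
       [  0.        ,   0.        ,   1.        ]]), 'distortion': array([-0.03119216,  0.        ,  0.        ,  0.        ,  0.        ]), 'eye': array([442.43331716,  46.56514348, 896.5643798 ]), 'orientation': array([-3.01059921,  0.01521098, -1.58141353])}
{'clock': 0.1, 'joints': array([ 1.06742058e+00,  3.00401108e-01,  1.52153702e+00, -1.42693736e-05,
        1.32073657e+00, -6.66381859e-02]), 'qd': array([-0.00047139, -0.00202799,  0.00082718,  0.00095777,  0.00025257,
        0.00074646]), 'effort': array([ 2.49560166e-03, -5.32638717e+01, -3.53284192e+01,  7.10126921e-02,
        2.33927235e-02, -5.76605294e-05]), 'eef_pos': array([232.55571125, 498.16167184, 226.94336036]), 'eef_rot': array([-3.14051209e+00, -5.82611293e-05,  2.70485860e+00]), 'wrist_force': array([ 0.44314878, -0.07027396, -0.53768214]), 'moment': array([0.01212951, 0.00859014, 0.00961424]), 'finger_gap': 93.73645026971279}
```

View pics/scene0.png

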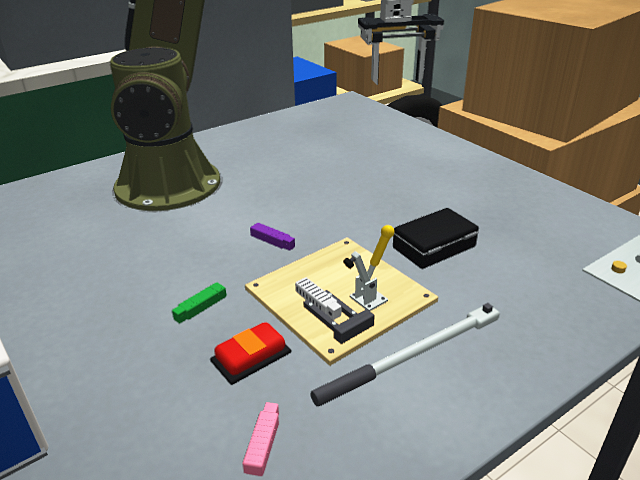

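View pics/top0.png

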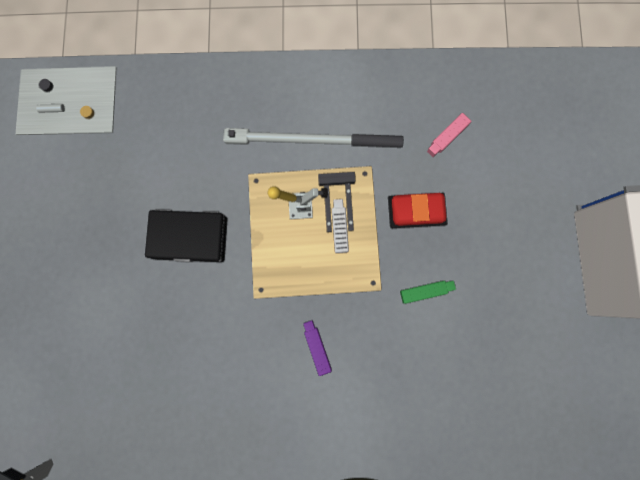

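The scene view shows the jig with the silver footpeg at about (318,298), the yellow ball at (388,230), the case at (436,236), the lens at (250,350) and the wrench at about (410,350). In the top view the jig is at (315,232).

Things that could be taken for the footpeg, by top pixel: silver in the channel (340,226), purple (317,348), green (428,292), pink (450,134). I choose the silver ribbed one in the channel and check it in a crop.

```bash
cat > h.py <<'E'
import numpy as np, cv2
from scipy.spatial.transform import Rotation as R
from cell import manip, vision
def ray(cal,uv):
    uv=np.asarray(uv,float).reshape(-1,1,2)
    n=cv2.undistortPoints(uv,cal["mtx"],cal["distortion"]).reshape(-1,2)
    d=np.c_[n,np.ones(len(n))]
    return R.from_euler("xyz",cal["orientation"]).apply(d)
def plane(name,uv,z):
    c=vision.calibration(name); d=ray(c,uv); e=c["eye"]
    return e+d*((z-e[2])/d[:,2])[:,None]
def withdepth(name,uv,dep):
    c=vision.calibration(name); return c["eye"]+ray(c,uv)*np.asarray(dep).reshape(-1,1)
def tri(uv1,uv2):
    A=np.zeros((3,3));b=np.zeros(3);L=[]
    for n,uv in(("scene",uv1),("top",uv2)):
        c=vision.calibration(n);d=ray(c,[uv])[0];d/=np.linalg.norm(d);P=np.eye(3)-np.outer(d,d);A+=P;b+=P@c["eye"];L.append((P,c["eye"]))
    x=np.linalg.solve(A,b);return x,[np.linalg.norm(P@(x-e)) for P,e in L]
E
python3 - <<'E'
from h import *
p=np.load("top0.npz")["p"];d=np.load("top0.npz")["d"]
hsv=cv2.cvtColor(p,cv2.COLOR_RGB2HSV)
m=cv2.inRange(hsv,(12,50,120),(28,170,255)); m[:150]=0;m[310:]=0;m[:,:235]=0;m[:,395:]=0
cs,_=cv2.findContours(m,0,2);c=max(cs,key=cv2.contourArea)
rc=cv2.minAreaRect(c);b=cv2.boxPoints(rc);print("box",b)
w=plane("top",b,12);print(w.round(1),"sides",[np.linalg.norm(w[i]-w[i-1]).round(1) for i in range(4)])
cr=cv2.resize(p[160:305,240:390],None,fx=4,fy=4,interpolation=2);cv2.imwrite("pics/crop.png",cr[:,:,::-1])
q=np.load("scene0.npz")["p"];cr=cv2.resize(q[220:370,240:440],None,fx=4,fy=4,interpolation=2);cv2.imwrite("pics/crops.png",cr[:,:,::-1])
E
```

```text
box [[245.23184 173.65192]
 [373.11316 165.5325 ]
 [381.03384 290.28357]
 [253.15253 298.40298]]
[[686.5 207.1  12. ]
 [698.9 -40.1  12. ]
 [459.6 -48.9  12. ]
 [447.1 189.6  12. ]] sides [np.float64(240.0), np.float64(247.4), np.float64(239.4), np.float64(238.8)]
```

View pics/crop.png

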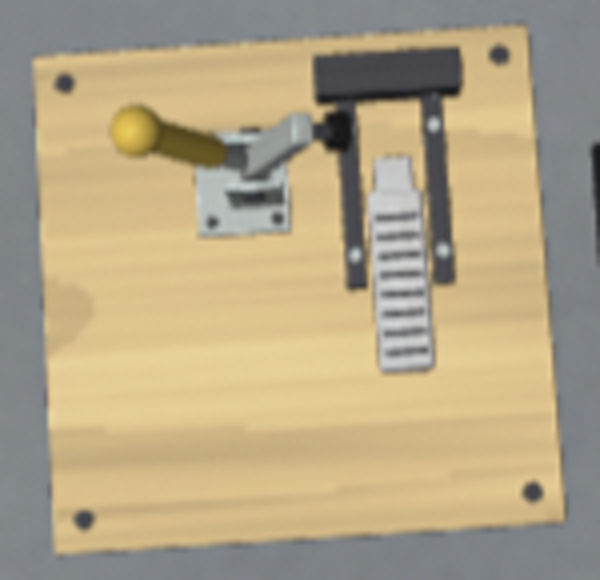

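View pics/crops.png

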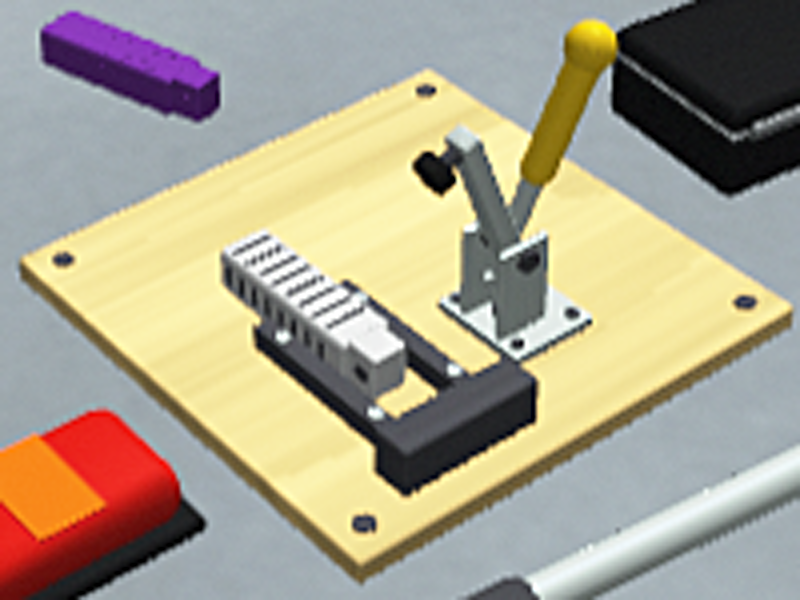

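The crops confirm the choice: silver ribbed footpeg between the guides, nose toward the stop (top crop: tail at (407,370), nose at (393,157)). Now the poses.

Run:
```python
from h import *
o=np.array([240,160])
t=lambda pts:(np.array(pts,float)+.5)/4-.5+o
w=plane("top",t([(33,58),(527,27),(565,520),(55,553)]),12)
print(w.round(1),[np.linalg.norm(w[i]-w[i-1]).round(1) for i in range(4)])
# corners: (110,170),(110,-70),(-130,-70),(-130,170)
J=np.array([(110,170),(110,-70),(-130,-70),(-130,170)],float)
def fit(J,W):
    Jc,Wc=J-J.mean(0),W-W.mean(0)
    a=np.arctan2((Jc[:,0]*Wc[:,1]-Jc[:,1]*Wc[:,0]).sum(),(Jc*Wc).sum());
    M=np.array([[np.cos(a),-np.sin(a)],[np.sin(a),np.cos(a)]]);return a,W.mean(0)-M@J.mean(0),M
a,org,M=fit(J,w[:,:2]);print("yaw",np.degrees(a),"org",org,"res",(w[:,:2]-(J@M.T+org)).round(1).tolist())
np.savez("jig.npz",a=a,o=org,M=M)
loc=lambda W:((W[:,:2]-org)@M).round(1)
# stop face top edge z=36, guides ends z=24
print("stopblock z36",loc(plane("top",t([(315,58),(460,47),(462,93),(318,101)]),36)))
print("guide ends z24",loc(plane("top",t([(347,289),(367,288),(436,285),(455,283)]),24)))
for n in("top","scene"):
    f=np.load(n+"0.npz");p=f["p"];d=f["d"];hsv=cv2.cvtColor(p,cv2.COLOR_RGB2HSV)
    m=cv2.inRange(hsv,(18,190,100),(30,255,255));
    cs,_=cv2.findContours(m,0,2);cs=[c for c in cs if cv2.contourArea(c)>40];print(n,[(cv2.boundingRect(c)) for c in cs])
# tail/nose top edges z=34
print("tail,tail,nose",loc(plane("top",t([(380,370),(433,369),(376,157),(409,156)]),34)))
print("ball",tri(((588+.5)/4-.5+240,(42+.5)/4-.5+220),t([(135,131)])[0]))
x=tri(((588+.5)/4-.5+240,(42+.5)/4-.5+220),t([(135,131)])[0])[0];print(loc(x[None]))
# plane check & depth heights
f=np.load("top0.npz")["d"]
for nm,u in(("peg",(340,235)),("ply",(280,260)),("ball",(274,192)),("case",(186,235)),("lens",(418,210))):
    print(nm,withdepth("top",[u],f[u[1],u[0]]).round(1))
print("case/lens",loc(plane("top",[(147,211),(226,212),(224,262)],49)),loc(plane("top",[(389,194),(390,227),(447,222)],20)))
```

```text
[[685.5 201.9  12. ]
 [697.2 -36.7  12. ]
 [460.9 -48.6  12. ]
 [448.1 189.2  12. ]] [np.float64(237.7), np.float64(238.9), np.float64(236.7), np.float64(238.2)]
yaw 2.9633946981547847 org [585.49048539  27.04923485] res [[-1.1, -0.6], [-1.7, 0.5], [1.6, 1.0], [1.2, -0.9]]
stopblock z36 [[ 93.2  33.3]
 [ 94.  -34.8]
 [ 71.9 -34.1]
 [ 72.5  33.2]]
guide ends z24 [[-15.2  25.3]
 [-15.3  15.9]
 [-16.  -16.3]
 [-15.6 -25.2]]
top []
scene [(370, 226, 24, 40)]
tail,tail,nose [[-55.1  12.6]
 [-56.2 -11.7]
 [ 44.5   7.9]
 [ 44.   -7.5]]
ball (array([620.17689309, 138.01521975, 135.35524278]), [np.float64(0.4566197334992296), np.float64(0.45661973349921436)])
[[ 40.4 109. ]]
peg [[561.7  26.4  31.9]]
ply [[518.7 139.9   8.2]]
ball [[619.  135.8 141.9]]
case [[563.5 308.9  45.2]]
lens [[ 606.6 -119.1   33.1]]
case/lens [[ 41.4 352.9]
 [ 29.8 206.6]
 [-61.8 213.5]] [[  50.1  -97.7]
 [ -13.1  -94.4]
 [ -10.5 -202. ]]
```

Emit:
{"op": "carry_out", "data": {"deltas": [[[0,0,0],-7,0],[[0,0,0],-7,0],[[0,0,0],-7,0],[[0,0,0],-7,0]], "grip_force": 20}}

```text
clock: 0.43
eef_pos: [232.6, 498.2, 227.1]
eef_rot: [-3.141, -0.0, -3.084]
wrist_force: [0.0, 0.3, 0.5]
finger_gap: 70.5
```

```bash
cat >> h.py <<'E'
def go(jx,jy,z):
    "shift in tool axes (cm) from the measured TCP to jig jx,jy and world z"
    s=manip.read_state(); g=np.load("jig.npz"); W=np.r_[g["o"]+g["M"]@[jx,jy],z]
    T=R.from_euler("xyz",s["eef_rot"])
    cur=g["M"].T@(s["eef_pos"][:2]-g["o"])
    print("t",round(s["clock"],2),"jig now",cur.round(1),"z",s["eef_pos"][2].round(1),"yaw",np.degrees(s["eef_rot"][2]).round(2),"F",s["wrist_force"].round(1),"gap",round(s["finger_gap"],1))
    print("target",W.round(1),"tool delta cm",(T.inv().apply(W-s["eef_pos"])/10).round(2))
E
python3 -c "
from h import *
go(-85,0,227)"
```

```text
t 0.43 jig now [-328.1  488.8] z 227.1 yaw -176.68 F [0.  0.3 0.5] gap 70.5
target [500.6  22.7 227. ] tool delta cm [-2.400e+01 -4.903e+01  3.000e-02]
```

Emit:
{"op": "carry_out", "data": {"deltas": [[[-1.2,-2.5,0],0,0],[[-1.2,-2.5,0],0,0],[[-1.2,-2.5,0],0,0],[[-1.2,-2.5,0],0,0],[[-1.2,-2.5,0],0,0],[[-1.2,-2.5,0],0,0],[[-1.2,-2.5,0],0,0],[[-1.2,-2.5,0],0,0],[[-1.2,-2.5,0],0,0],[[-1.2,-2.5,0],0,0],[[-1.2,-2.5,0],0,0],[[-1.2,-2.5,0],0,0],[[-1.2,-2.5,0],0,0],[[-1.2,-2.5,0],0,0],[[-1.2,-2.5,0],0,0],[[-1.2,-2.5,0],0,0],[[-1.2,-2.5,0],0,0],[[-1.2,-2.5,0],0,0],[[-1.2,-2.5,0],0,0],[[-1.2,-1.5,0],0,0]]}}

```text
clock: 2.1
eef_pos: [498.2, 19.3, 227.2]
eef_rot: [-3.141, -0.0, -3.091]
wrist_force: [-0.1, 0.6, -0.1]
finger_gap: 0.6
```

```bash
python3 -c "
from h import *
go(-85,0,40)"
```

```text
t 2.1 jig now [-87.6  -3.2] z 227.2 yaw -177.09 F [-0.1  0.6 -0.1] gap 0.6
target [500.6  22.7  40. ] tool delta cm [-0.27  0.32 18.72]
```

Emit:
{"op": "carry_out", "data": {"deltas": [[[0,0,2],0,0],[[0,0,2.5],0,0],[[0,0,2.5],0,0],[[0,0,2.5],0,0],[[0,0,2.5],0,0],[[0,0,2.5],0,0],[[0,0,1.5],0,0],[[0,0,1],0,0],[[0,0,0],0,0]]}}

```text
clock: 2.85
eef_pos: [496.8, 21.5, 55.7]
eef_rot: [3.141, -0.003, -3.09]
wrist_force: [-0.4, -0.7, 1.0]
finger_gap: 0.8
```

Run:
```python
from h import *
go(-70,0,40)
p,d=vision.camera("scene"); cv2.imwrite("pics/s1.png",cv2.resize(p[180:380,200:460],None,fx=3,fy=3)[:,:,::-1])
```

```text
t 2.85 jig now [-88.9  -1. ] z 55.7 yaw -177.03 F [-0.4 -0.7  1. ] gap 0.8
target [515.6  23.4  40. ] tool delta cm [-1.89  0.1   1.56]
```

View pics/s1.png

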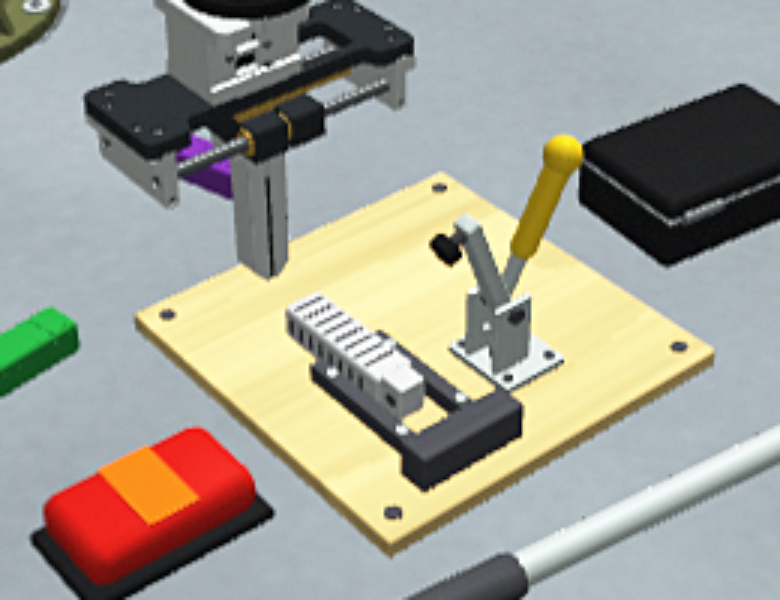

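The closed fingers stand behind the tail (crop: tips (262,270), tail (300,310)), with the jaw axis across the channel, so I lower them and push.

Emit:
{"op": "carry_out", "data": {"deltas": [[[0,0.1,0.8],0,0],[[0,0,0.8],0,0],[[-1,0,0],0,0],[[-0.6,0,0],0,0],[[-0.4,0,0],0,0],[[-0.4,0,0],0,0],[[-0.4,0,0],0,0],[[-0.4,0,0],0,0],[[-0.4,0,0],0,0],[[-0.4,0,0],0,0],[[0,0,0],0,0]]}}

```text
clock: 3.82
eef_pos: [538.3, 24.5, 41.5]
eef_rot: [-3.142, 0.001, -3.09]
wrist_force: [-0.0, -1.5, 0.2]
finger_gap: 0.4
```

Run:
```python
from h import *
go(-36,0,39)
```

```text
t 3.82 jig now [-47.2  -0.1] z 41.5 yaw -177.03 F [-0.  -1.5  0.2] gap 0.4
target [549.5  25.2  39. ] tool delta cm [-1.12  0.01  0.25]
```

Emit:
{"op": "carry_out", "data": {"deltas": [[[-0.3,0,0],0,0],[[-0.3,0,0],0,0],[[-0.2,0,0],0,0],[[-0.1,0,0],0,0],[[0,0,0],0,0]]}}

```text
clock: 4.23
eef_pos: [546.8, 25.0, 41.4]
eef_rot: [3.142, 0.0, -3.09]
wrist_force: [0.6, 0.2, -0.4]
finger_gap: 0.3
```

Run:
```python
from h import *
go(-36,0,39)
p,d=vision.camera("scene"); cv2.imwrite("pics/s2.png",cv2.resize(p[220:370,240:440],None,fx=4,fy=4)[:,:,::-1])
```

```text
t 4.23 jig now [-38.7  -0. ] z 41.4 yaw -177.03 F [ 0.6  0.2 -0.4] gap 0.3
target [549.5  25.2  39. ] tool delta cm [-0.27  0.    0.24]
```

View pics/s2.png

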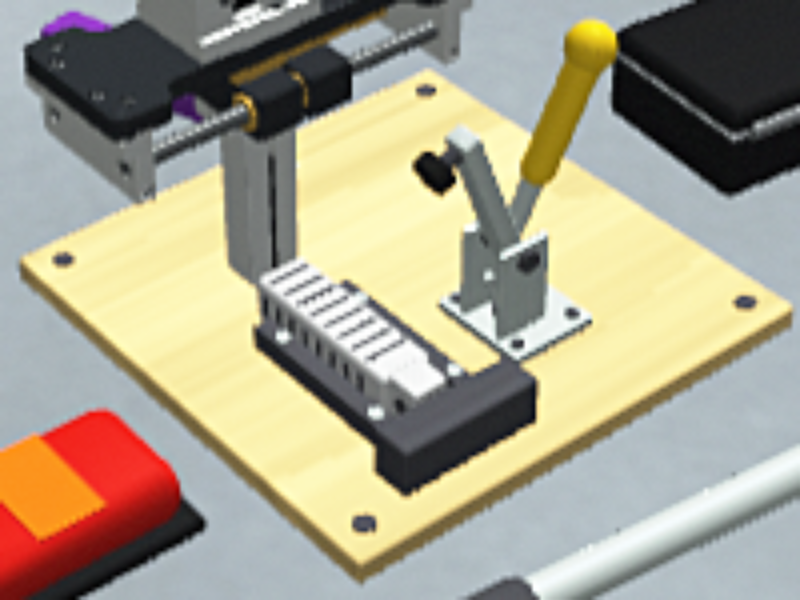

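The peg's nose is at about (440,390) in the crop, a few mm short of the stop. I go on in 1 mm steps.

Emit:
{"op": "carry_out", "data": {"deltas": [[[-0.1,0,0],0,0],[[-0.1,0,0],0,0],[[-0.1,0,0],0,0],[[0,0,0],0,0],[[0,0,0],0,0]]}}

```text
clock: 4.7
eef_pos: [549.7, 25.2, 41.5]
eef_rot: [-3.142, 0.0, -3.09]
wrist_force: [-0.6, -0.4, 0.1]
finger_gap: 0.6
```

Emit:
{"op": "carry_out", "data": {"deltas": [[[-0.1,0,0],0,0],[[0,0,0],0,0],[[0,0,0],0,0]]}}

```text
clock: 4.95
eef_pos: [550.7, 25.2, 41.5]
eef_rot: [-3.142, 0.0, -3.09]
wrist_force: [0.7, -0.1, 0.1]
finger_gap: 0.4
```

Emit:
{"op": "carry_out", "data": {"deltas": [[[-0.1,0,0],0,0],[[0,0,0],0,0],[[0,0,0],0,0]]}}

```text
clock: 5.2
eef_pos: [551.6, 25.3, 41.4]
eef_rot: [-3.142, -0.0, -3.09]
wrist_force: [-0.1, -0.2, 0.2]
finger_gap: 0.2
```

Emit:
{"op": "carry_out", "data": {"deltas": [[[-0.1,0,0],0,0],[[0,0,0],0,0],[[0,0,0],0,0]]}}

```text
clock: 5.45
eef_pos: [551.8, 25.3, 41.4]
eef_rot: [3.142, -0.002, -3.09]
wrist_force: [-8.1, -0.1, 5.6]
finger_gap: 0.5
```

Emit:
{"op": "carry_out", "data": {"deltas": [[[-0.1,0,0],0,0],[[0,0,0],0,0],[[0,0,0],0,0]]}}

```text
clock: 5.7
eef_pos: [551.9, 25.3, 41.4]
eef_rot: [3.142, -0.005, -3.09]
wrist_force: [-16.6, -0.3, 11.7]
finger_gap: 0.6
```

Run:
```python
from h import *
go(-36,0,39)
p,d=vision.camera("scene"); cv2.imwrite("pics/s3.png",cv2.resize(p[270:350,290:390],None,fx=8,fy=7)[:560,:,::-1])
```

```text
t 5.7 jig now [-33.7  -0. ] z 41.4 yaw -177.02 F [-16.6  -0.3  11.7] gap 0.6
target [549.5  25.2  39. ] tool delta cm [0.23 0.   0.24]
```

View pics/s3.png

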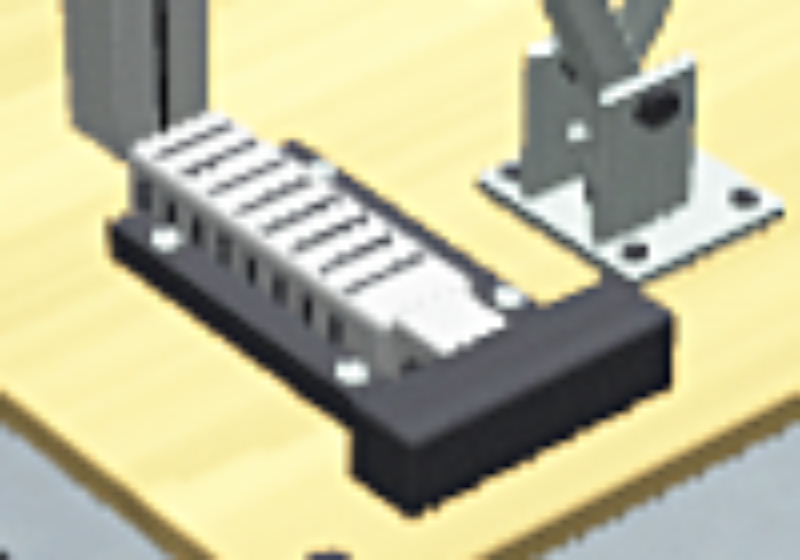

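Force jumped to 17 N with no further travel and the nose is hard against the stop (crop (480,345)), so the peg is home. I back off, rise and go round to behind the ball.

Emit:
{"op": "carry_out", "data": {"deltas": [[[0.2,0,0],0,0],[[0.4,0,0],0,0],[[1,0,0],0,0],[[1.5,0,0],0,0],[[0,0,-2],0,0],[[0,0,-3],0,0],[[0,0,-3],0,0],[[0,0,-3],0,0],[[0,0,-3],0,0],[[0,0,-3],0,0],[[0,0,-1.5],0,0],[[0,0,0],0,0]]}}

```text
clock: 6.75
eef_pos: [523.8, 23.7, 230.1]
eef_rot: [-3.141, 0.006, -3.09]
wrist_force: [0.5, -0.1, 1.3]
finger_gap: 0.4
```

Run:
```python
from h import *
go(40,150,225)
p,d=vision.camera("scene"); cv2.imwrite("pics/s4.png",cv2.resize(p[220:370,240:440],None,fx=4,fy=4)[:,:,::-1])
```

```text
t 6.75 jig now [-61.8  -0.1] z 230.1 yaw -177.02 F [ 0.5 -0.1  1.3] gap 0.4
target [617.7 178.9 225. ] tool delta cm [-10.18  15.01   0.57]
```

View pics/s4.png

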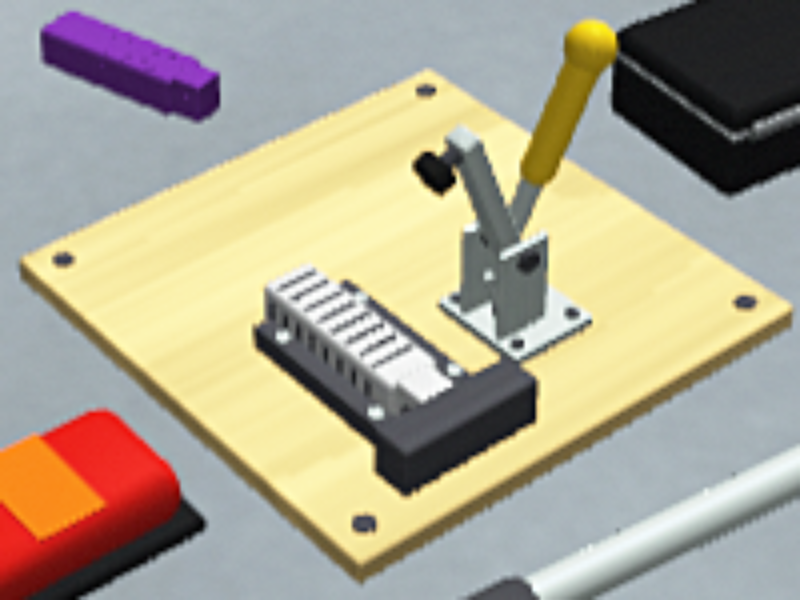

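The peg stayed against the stop (nose at about (440,385)) and the lever is still open. Moving to jig (40,150), above and behind the ball.

Emit:
{"op": "carry_out", "data": {"deltas": [[[-0.5,0.8,0],0,0],[[-1,1.5,0],0,0],[[-1,1.5,0],0,0],[[-1,1.5,0],0,0],[[-1,1.5,0],0,0],[[-1,1.5,0],0,0],[[-1,1.5,0],0,0],[[-1,1.5,0],0,0],[[-1,1.5,0],0,0],[[-1,1.5,0],0,0],[[-0.7,0.7,0],0,0],[[0,0,0],0,0],[[0,0,0],0,0]]}}

```text
clock: 7.88
eef_pos: [616.4, 179.3, 224.5]
eef_rot: [-3.141, -0.003, -3.089]
wrist_force: [0.7, 0.8, 0.0]
finger_gap: 0.4
```

Run:
```python
from h import *
go(40,150,143)
```

```text
t 7.88 jig now [ 38.7 150.4] z 224.5 yaw -176.99 F [0.7 0.8 0. ] gap 0.4
target [617.7 178.9 143. ] tool delta cm [-0.15 -0.04  8.15]
```

Emit:
{"op": "carry_out", "data": {"deltas": [[[0,0,1.2],0,0],[[0,0,2],0,0],[[0,0,2],0,0],[[0,0,2],0,0],[[0,0,1],0,0],[[0,0,0],0,0],[[0,0,0],0,0]]}}

```text
clock: 8.47
eef_pos: [616.6, 178.5, 144.4]
eef_rot: [-3.141, -0.0, -3.09]
wrist_force: [-0.9, 0.4, 0.6]
finger_gap: 0.1
```

Run:
```python
from h import *
go(40,132,143)
p,d=vision.camera("scene"); cv2.imwrite("pics/s5.png",cv2.resize(p[170:370,220:480],None,fx=3,fy=3)[:,:,::-1])
```

```text
t 8.47 jig now [ 38.9 149.7] z 144.4 yaw -177.05 F [-0.9  0.4  0.6] gap 0.1
target [618.6 160.9 143. ] tool delta cm [-0.11 -1.77  0.14]
```

View pics/s5.png

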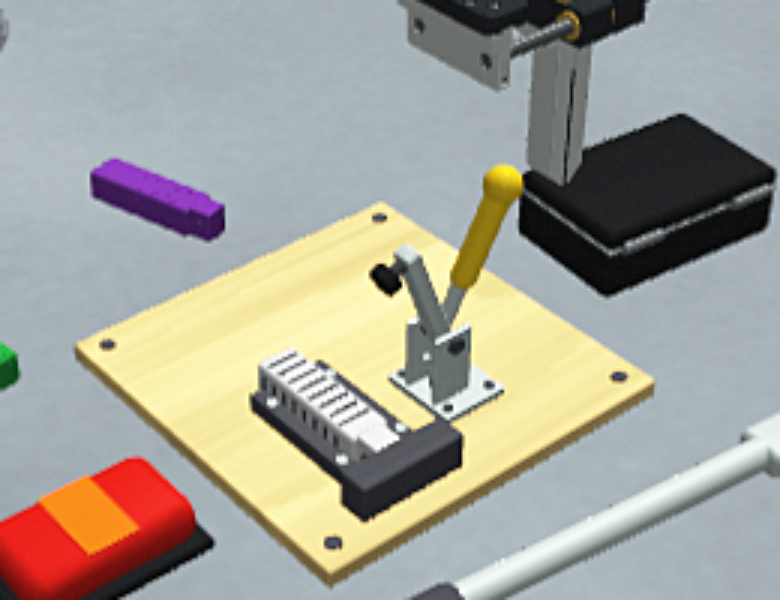

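Fingertips at (555,175) in the crop, level with and just on the +y side of the ball (502,185). Now the slow level push toward -y.

Emit:
{"op": "carry_out", "data": {"deltas": [[[-0.1,-0.7,0],0,0],[[0,-0.5,0],0,0],[[0,-0.4,0],0,0],[[0,-0.4,0],0,0],[[0,-0.4,0],0,0],[[0,-0.4,0],0,0],[[0,-0.4,0],0,0],[[0,-0.4,0],0,0],[[0,-0.4,0],0,0],[[0,-0.4,0],0,0],[[0,-0.4,0],0,0]]}}

```text
clock: 9.43
eef_pos: [620.6, 131.0, 145.4]
eef_rot: [3.141, 0.002, -3.09]
wrist_force: [0.1, 3.0, 3.4]
finger_gap: 0.4
```

Run:
```python
from h import *
go(40,72,143)
p,d=vision.camera("scene"); cv2.imwrite("pics/s6.png",cv2.resize(p[170:370,220:480],None,fx=3,fy=3)[:,:,::-1])
```

```text
t 9.43 jig now [ 40.4 102. ] z 145.4 yaw -177.02 F [0.1 3.  3.4] gap 0.4
target [621.7 101.  143. ] tool delta cm [ 0.04 -3.    0.24]
```

View pics/s6.png

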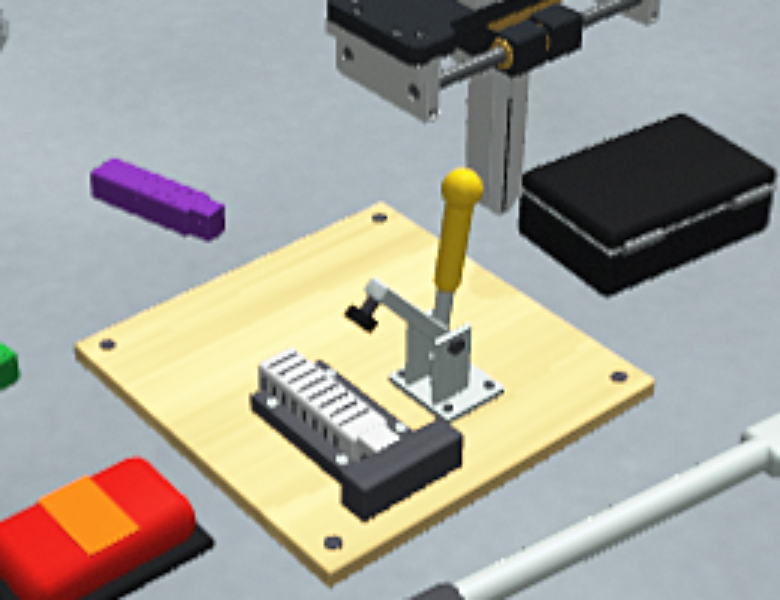

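The lever follows: the ball is now at (462,187) with the handle near vertical. I continue past centre.

Emit:
{"op": "carry_out", "data": {"deltas": [[[0,-0.4,0],0,0],[[0,-0.4,0],0,0],[[0,-0.4,0],0,0],[[0,-0.4,0],0,0],[[0,-0.4,0],0,0],[[0,-0.4,0],0,0],[[0,-0.4,0],0,0],[[0,-0.3,0],0,0],[[0,0,0],0,0],[[0,0,0],0,0],[[0,0,0],0,0]]}}

```text
clock: 10.4
eef_pos: [621.8, 100.1, 144.4]
eef_rot: [-3.142, -0.0, -3.09]
wrist_force: [-0.0, 0.3, 0.3]
finger_gap: 0.4
```

Run:
```python
from h import *
go(40,120,225)
p,d=vision.camera("scene"); cv2.imwrite("pics/s7.png",cv2.resize(p[170:370,220:480],None,fx=3,fy=3)[:,:,::-1])
```

```text
t 10.4 jig now [40.1 71.1] z 144.4 yaw -177.02 F [-0.   0.3  0.3] gap 0.4
target [619.2 149.  225. ] tool delta cm [ 0.01  4.89 -8.06]
```

View pics/s7.png

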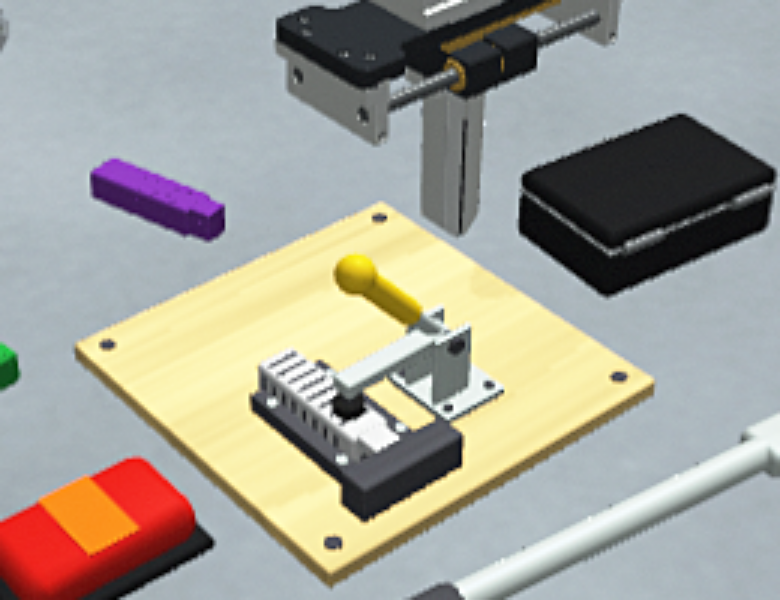

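It snapped shut: the ball is at (355,273) and the foot sits on the peg at (350,403). The tool is free, so I retreat and check.

Emit:
{"op": "carry_out", "data": {"deltas": [[[0,1,0],0,0],[[0,1.5,0],0,0],[[0,1.5,-1],0,0],[[0,1,-2],0,0],[[0,0,-2],0,0],[[0,0,-2],0,0],[[0,0,-1],0,0],[[0,0,0],0,0],[[0,0,0],0,0],[[0,0,0],0,0],[[0,0,0],0,0]]}}

```text
clock: 11.37
eef_pos: [618.9, 150.0, 223.1]
eef_rot: [-3.141, -0.002, -3.09]
wrist_force: [0.8, -0.2, 0.1]
finger_gap: 0.4
```

Run:
```python
from h import *
go(40,120,225)
p,d=vision.camera("scene"); q=p
cv2.imwrite("pics/s8.png",cv2.resize(p[220:370,240:440],None,fx=4,fy=4)[:,:,::-1])
t,_=vision.camera("top"); cv2.imwrite("pics/t8.png",t[:,:,::-1])
# bystander check: red lens / case shift between first and last top & scene views
for n,im in(("scene",p),("top",t)):
    o=np.load(n+"0.npz")["p"]
    for nm,lo,hi in(("red",(0,180,80),(8,255,255)),("orangegreen",(50,100,50),(75,255,255))):
        c=[]
        for I in(o,im):
            m=cv2.inRange(cv2.cvtColor(I,cv2.COLOR_RGB2HSV),lo,hi);M=cv2.moments(m,True);c.append((round(M["m10"]/M["m00"],1),round(M["m01"]/M["m00"],1)))
        print(n,nm,c)
```

```text
t 11.37 jig now [ 39.7 121. ] z 223.1 yaw -177.03 F [ 0.8 -0.2  0.1] gap 0.4
target [619.2 149.  225. ] tool delta cm [-0.03 -0.1  -0.19]
scene red [(249.2, 349.4), (249.2, 349.5)]
scene orangegreen [(74.0, 145.9), (67.1, 150.0)]
top red [(417.9, 209.5), (417.8, 209.4)]
top orangegreen [(426.8, 291.0), (426.8, 290.9)]
```

View pics/s8.png

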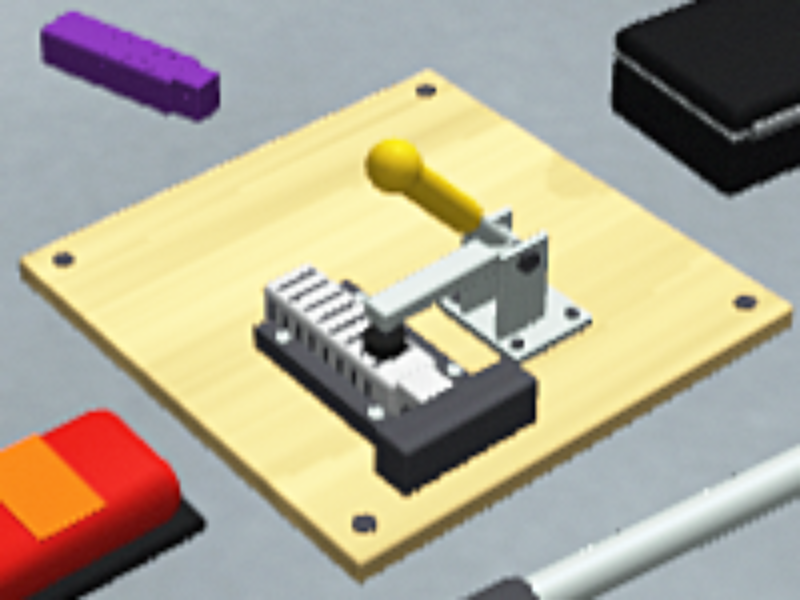

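View pics/t8.png

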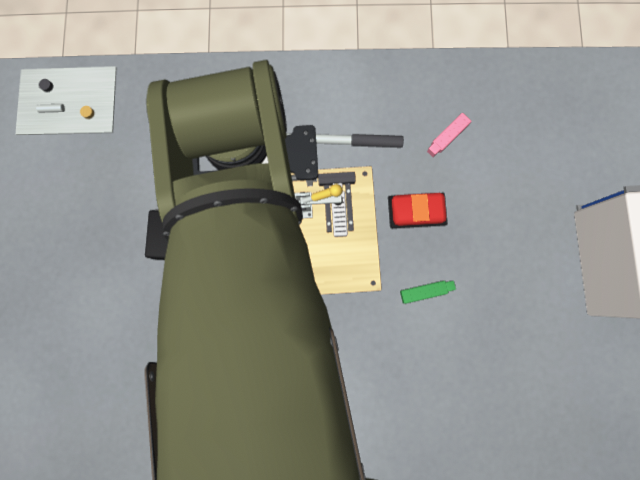

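The clamp is shut on the peg (foot at (385,338)), the nose is at the stop (440,385), and the tool is clear with no force on it. The bystanders have not moved, so I hand in.

```bash
python3 -c "
from cell import workorder
print(workorder.sign_off())"
```

```text
the job is handed in; nothing more can be done
None
```

I pushed the footpeg along its channel with closed fingertips until it met the stop. I then pushed the yellow lever past centre, where it snapped shut by itself, and handed the job in at about 11.5 s.

**Footpeg:** the wrist force rose to about 17 N with no further travel. The pictures show the nose against the stop, both after backing off and after clamping.

**Clamp:** the last picture shows the lever shut and the rubber foot down on the footpeg. I had no way to read the foot's force or the lever's angle, so those rest on the pictures alone.

**Bystanders:** the lens's image position is unchanged to within 0.1 px. The case and wrench look unmoved in the scene view; I did not measure them, and the arm partly hid them from the top camera.

**Robot:** the tool is clear of everything, with wrist force below 1 N.

**Disagreements:**
- The stop face measured about 72 mm along the jig from the camera instead of 75. I therefore found the stop by feel rather than by position.
- A colour check on the green decoy in the scene view gave a meaningless shift, because the mask also caught background. In the top view the decoy had not moved.

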